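Palm stones from the packing rack to the display rack, in reverse order

TASK

Move the four polished palm stones from the brown packing rack to the white display rack so that the row is reversed as you see it from the robot: the stone that lay furthest left in the packing rack goes to the furthest right place of the display rack, the second from the left to the second from the right, and so on. Leave each stone lying flat, flat side down, in the middle of the pad of its own place.

Things in the scene. Friction and masses are not known exactly. Their poses are not given: they have to be found in the camera images.
- stone_0_center (a point): a loose polished palm stone, jasper: brownish red, oval, 49 x 34 x 24 mm, flat side down, domed above (widest 3 to 6 mm above its underside, so pinch it low). The point is the centre of the stone, half-way up; z up, x along its longer side, y across it (the direction to pinch).
- stone_1_center (a point): a loose polished palm stone, labradorite: olive green, the largest and longest oval, 56 x 35 x 20 mm, flat side down, domed above (widest 3 to 6 mm above its underside, so pinch it low). The point is the centre of the stone, half-way up; z up, x along its longer side, y across it (the direction to pinch).
- stone_2_center (a point): a loose polished palm stone, blue-grey, the smallest, oval, 38 x 29 x 22 mm, flat side down, domed above (widest 3 to 6 mm above its underside, so pinch it low). The point is the centre of the stone, half-way up; z up, x along its longer side, y across it (the direction to pinch).
- stone_3_center (a point): a loose polished palm stone, rhodonite: pink, oval, 46 x 32 x 21 mm, flat side down, domed above (widest 3 to 6 mm above its underside, so pinch it low). The point is the centre of the stone, half-way up; z up, x along its longer side, y across it (the direction to pinch).
- pad_0: fixed round grey pad, 58 mm across, on the packing rack: the one on which stone 0 lies at the start, so it still shows afterwards where that stone came from. Origin at its centre, 4 mm below its top face.
- pad_1: fixed round grey pad, 58 mm across, on the packing rack: the one on which stone 1 lies at the start, so it still shows afterwards where that stone came from. Origin at its centre, 4 mm below its top face.
- pad_2: fixed round grey pad, 58 mm across, on the packing rack: the one on which stone 2 lies at the start, so it still shows afterwards where that stone came from. Origin at its centre, 4 mm below its top face.
- pad_3: fixed round grey pad, 58 mm across, on the packing rack: the one on which stone 3 lies at the start, so it still shows afterwards where that stone came from. Origin at its centre, 4 mm below its top face.
- packing_rack: brown wooden rack, 72 x 332 mm, fixed, length left to right; holds the stones at the start, in any order, one on each of four pads in a row, at y = +0.12, +0.04, -0.04, -0.12 m (x = 0) in its frame; +y is the robot's left, x across. Board top 12 mm, pad tops 14 mm above the table. Ribs between the places 3 mm thick, to 20 mm; front and back open. Origin on the table under its centre.
- display_rack: white rack, empty at the start, nearer or farther than the brown one; of the same form and size: four 58 mm grey pads at y = +0.12, +0.04, -0.04, -0.12 m (x = 0) in its frame; +y is the robot's left, x across. Pad tops 14 mm above the table, ribs to 20 mm, end blocks to 24.5 mm; front and back open. Fixed. Origin on the table under its centre.
There are look-alikes about, which are no part of the job. What is shaped like the part that bears stone_0_center but orange, purple or yellow is not meant.

How it is judged:
By the outcome, as a careful person would: the job done as asked, in the order asked, and still so for the second after the job is handed in, with the robot touching nothing.
It also fails if it takes over 88 s, if anything falls off the work surface, if the arm or the gripper's body presses on something with over 40 N, if the wrist force passes 120 N, or if a joint passes its speed limit or range.

ROBOT

A 6-joint arm with a two-finger parallel gripper is mounted at the origin on a cart in front of the work surface, level with it; the furniture and walls round the work are solid. World frame = base frame: x ahead of the robot, y to its left, z up, the work surface at z = 0. Lengths are in m, angles in rad, forces in N, time in s.
With the tool pointing down it reaches from about 0.375 to 0.925 m from the base axis. Payload 5.7 kg.
Tool frame: the origin (TCP) lies midway between the tips of the shut fingers; the grasp point (between the pads) lies 19 mm behind it; z points along the fingers, x is the direction in which the jaws open and shut, and the axes are right-handed (so a half turn about z gives the same grasp; the last joint's range is limited). The gripper opens to 88 mm and grips with 3 to 60 N. Pads are 20 mm wide; open, the fingers measure 115 mm over their backs; the gripper's body (75 mm by 178 mm) begins 61 mm behind the grasp point.
Start: joints at [-1.461, 0.359, 1.51, -0, 1.272, -0.115], TCP at [0.134, -0.585, 0.223] pointing down, gripper open.
Joint ranges: [-2.97, 2.97], [-1.01, 2.36], [0.21, 2.38], [-0.96, 4.11], [0.2, 2.71], [-2.98, 2.98]. Speed limits (rad/s): [2.39, 2.39, 3.14, 3.14, 3.14, 3.14].

INTERFACE

Orientations are given as a unit quaternion [x, y, z, w].
In Python, from bench import move_ptp, servo_line, goto_joints, move_gripper, sleep, inverse_kinematics, capture, PlanningError, close_job, spot_in, silhouettes, current_clock, current_joint_pos, current_qvel, current_joint_torque, current_position, current_orientation, current_force, current_torque, current_finger_gap gives the robot as it stands. Calls block until the motion is done:
- move_ptp(position, orientation): joint-space move of the TCP to a pose.
- servo_line(position, orientation=None, rate=0.15, contact_N=None): straight line of the TCP; orientation=None keeps the orientation; rate is the mean speed in m/s. With contact_N (N) it stops when the force on the tool has changed by that much, and returns True; else False.
- goto_joints(angles): joint-space move.
- move_gripper(opening): finger opening in m; the grip force is fixed at half the most; returns when the fingers have stopped.
- sleep(seconds).
- inverse_kinematics(position, orientation): joint angles nearest the present ones, or None.
- capture(name): name is "scene" or "top" or "wrist"; returns a dict with "image" (400x640x3 uint8, blue, green, red), "range_z" (400x640 float32, m along the optical axis (not along the pixel's ray), 0 where there is no reading), "intrinsics" (3x3 intrinsics, pixels), "R" (3x3) and "t" (3): a world point X has camera coordinates R X + t. Camera axes: x right, y down, z forward; pixel columns grow to the right and rows downward; lengths in m; the calibration is good to about 2 mm. A picture is of the moment at which its call begins.
A pose or a line that the arm cannot do raises PlanningError and nothing moves.
- close_job(): hands the job in, once; it reports no verdict.
Trained networks look in the newest picture that a camera, given by its name, has taken for a name from the list of things; names that differ only in an ending like _2 or _b are one class to them, and where a whole thing is asked for, a point or a joint stands for the part that bears it (a point fixed in the world has none). Each returns a list of dicts, best first, with "conf" (0 to 1); they miss things now and then, are a little off and sometimes report something else, mostly with a low value. They report only what shows in the picture. A call takes as long as a camera call. They do not tell look-alikes from the thing itself.
- spot_in(camera, query): "xy" ([column, row] in pixels, amid what is visible of it).
- silhouettes(camera, query): "region" (400x640 bool, what is visible of it) and "xy" ([column, row] in pixels, amid what is visible of it).
Readings, each from a call of its own:
- current_clock(): time.
- current_joint_pos(): joint angles.
- current_qvel(): joint speeds.
- current_joint_torque(): joint torques, N m.
- current_position(): TCP position.
- current_orientation(): TCP orientation.
- current_force(): force on the tool from outside, world axes, zero at the start.
- current_torque(): the same for the moment, N m.
- current_finger_gap(): finger opening in m.
Only numpy, scipy, OpenCV 4.12 (cv2) and the standard library are available. Lean on these libraries where they do the work, as an engineer would, in place of code of your own. Each camera call takes 0.05 s, during which the arm holds its last target.

## Working session

There is one attempt and no reset: what is moved stays moved. The work goes in short steps, each a Python script; the robot and the scene stay as the last script left them, time stands still between calls to the robot, and variables do not carry over. Pictures are saved under pics/ and viewed, and the job is handed in when it is done.

```bash
mkdir -p pics; ls; python3 - <<'E'
from bench import *
import cv2
for n in ("scene","top"):
    c=capture(n); cv2.imwrite(f"pics/{n}0.png",c["image"]); print(n,c["intrinsics"],c["R"],c["t"])
print(current_clock(),current_orientation(),current_finger_gap())
E
```

```text
pics
scene [[409.32001826   0.         321.14140699]
 [  0.         409.32001826 197.63332606]
 [  0.           0.           1.        ]] [[-0.8644399  -0.50272065 -0.00395121]
 [-0.33001816  0.57336782 -0.74989156]
 [ 0.37925147 -0.64693221 -0.66154896]] [0.42571611 0.21265431 0.7963177 ]
top [[426.4203458    0.         321.00431191]
 [  0.         426.4203458  195.72230945]
 [  0.           0.           1.        ]] [[-0.02561779 -0.99965654  0.005526  ]
 [-0.98482775  0.02428794 -0.17182664]
 [ 0.17163341 -0.00984397 -0.9851117 ]] [-0.01872069  0.49548285  0.80178102]
0.1 [ 7.81944111e-01 -6.23347984e-01 -5.89503835e-04 -5.91571318e-04] 0.0877592677605686
```

View pics/top0.png

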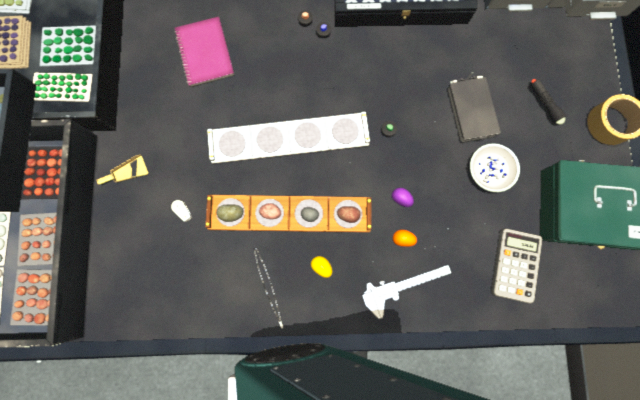

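View pics/scene0.png

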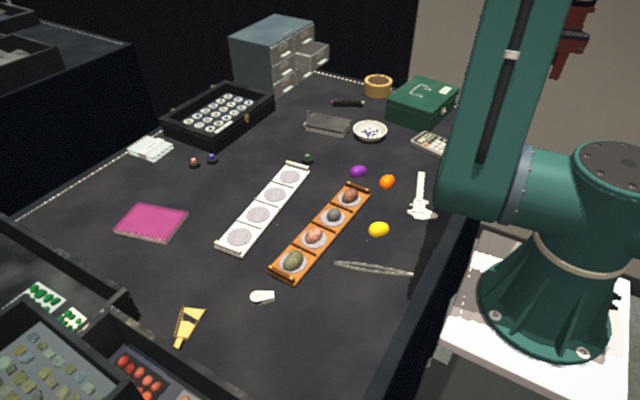

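From the top view, left to right in the brown rack: olive (230,213), pink (270,211), blue-grey (311,214) and red (349,213). The things that could be mistaken for stones are the purple (403,197), orange (405,238) and yellow (321,266) ovals lying loose, plus some small balls. None of these are on the rack. Next I'll measure positions.

```bash
cat > h.py <<'E'
from bench import *
import numpy as np, cv2
def ray(c,uv,z):
    uv=np.atleast_2d(np.asarray(uv,float)); K=c["intrinsics"];R=c["R"];t=c["t"]
    d=np.c_[(uv[:,0]-K[0,2])/K[0,0],(uv[:,1]-K[1,2])/K[1,1],np.ones(len(uv))]@R
    o=-R.T@t
    return o+d*((z-o[2])/d[:,2])[:,None]
def cloud(c):
    K=c["intrinsics"]; v,u=np.mgrid[:400,:640]; Z=c["range_z"]
    P=np.stack([(u-K[0,2])/K[0,0]*Z,(v-K[1,2])/K[1,1]*Z,Z],-1)
    return (P-c["t"])@c["R"]
E
python3 - <<'E'
from h import *
c=capture("top"); im=c["image"]; P=cloud(c)
cv2.imwrite("pics/crop.png",cv2.resize(im[100:245,190:385],None,fx=4,fy=4,interpolation=cv2.INTER_CUBIC))
print(current_clock())
for cam in("top","scene"):
  if cam=="scene": c=capture(cam);P=cloud(c)
  for n in range(4):
    for d in silhouettes(cam,f"stone_{n}_center")[:3]:
        m=d["region"]; q=ray(c,np.argwhere(m)[:,::-1],0.019)[:,:2]
        w,V=np.linalg.eigh(np.cov(q.T)); a=np.degrees(np.arctan2(V[1,1],V[0,1]))%180
        pz=P[m][:,2]
        print(cam,n,round(d["conf"],2),d["xy"],m.sum(),"ctr",q.mean(0).round(4),"ax",(4*np.sqrt(w)).round(4),"ang",round(a),"z",np.percentile(pz,[5,50,95]).round(3), "pc",np.median(P[m],0).round(4))
  for n in ("packing_rack","display_rack","pad_0"):
    for d in silhouettes(cam,n)[:5]:
        m=d["region"];(x,y),(w,h),a=cv2.minAreaRect(ray(c,np.argwhere(m)[:,::-1],0.013)[:,:2].astype(np.float32)*1000)
        print(cam,n,round(d["conf"],2),d["xy"],m.sum(),(x,y),(w,h),a)
print(current_clock())
E
```

```text
0.15
top 0 0.85 [406.9, 198.7] 335 ctr [ 0.4935 -0.1979] ax [0.0376 0.0483] ang 50 z [-0.     0.018  0.024] pc [ 0.4936 -0.1983  0.0183]
top 0 0.83 [404.4, 237.6] 328 ctr [ 0.4096 -0.1965] ax [0.0343 0.0493] ang 81 z [0.005 0.018 0.024] pc [ 0.409  -0.1959  0.0184]
top 0 0.66 [320.5, 267.7] 350 ctr [ 0.3572 -0.0295] ax [0.0342 0.0508] ang 48 z [0.001 0.018 0.023] pc [ 0.3573 -0.0296  0.0182]
top 1 0.81 [229.9, 211.0] 385 ctr [0.4699 0.1544] ax [0.0367 0.0553] ang 90 z [0.02  0.029 0.034] pc [0.4684 0.1523 0.029 ]
top 2 0.53 [308.6, 210.8] 208 ctr [ 0.4628 -0.0074] ax [0.0294 0.0374] ang 70 z [0.022 0.031 0.036] pc [ 0.4613 -0.0081  0.0312]
top 3 0.71 [268.2, 213.8] 297 ctr [0.471  0.0724] ax [0.0344 0.0458] ang 83 z [0.014 0.03  0.035] pc [0.4688 0.0712 0.03  ]
top 3 0.55 [267.7, 218.5] 309 ctr [0.4653 0.0759] ax [0.0579 0.0731] ang 21 z [0.011 0.013 0.016] pc [0.4582 0.0774 0.0131]
top 3 0.19 [305.8, 206.6] 332 ctr [ 0.4688 -0.0024] ax [0.056  0.0675] ang 150 z [0.01  0.013 0.016] pc [ 4.746e-01 -3.000e-04  1.290e-02]
top packing_rack 0.85 [289.7, 214.2] 3315 (466.2627868652344, 34.
[... 2170 characters left out ...]
152344) 4.7875800132751465
scene pad_0 0.73 [313.5, 242.5] 212 (466.79144287109375, 79.17143249511719) (57.32705307006836, 48.971275329589844) 21.26521110534668
scene pad_0 0.72 [326.5, 218.6] 197 (466.15582275390625, -2.1918716430664062) (57.92750930786133, 50.99584197998047) 0.3614337742328644
scene pad_0 0.64 [349.5, 203.2] 113 (459.17779541015625, -76.78266906738281) (55.92713165283203, 40.256168365478516) 14.70258903503418
scene pad_0 0.56 [297.5, 264.8] 146 (469.6764221191406, 159.9556427001953) (57.299705505371094, 45.3537483215332) 14.079824447631836
scene pad_0 0.35 [313.6, 235.4] 175 (473.3663635253906, 67.20452880859375) (33.9870719909668, 40.14020919799805) 29.973861694335938
0.9
```

View pics/crop.png

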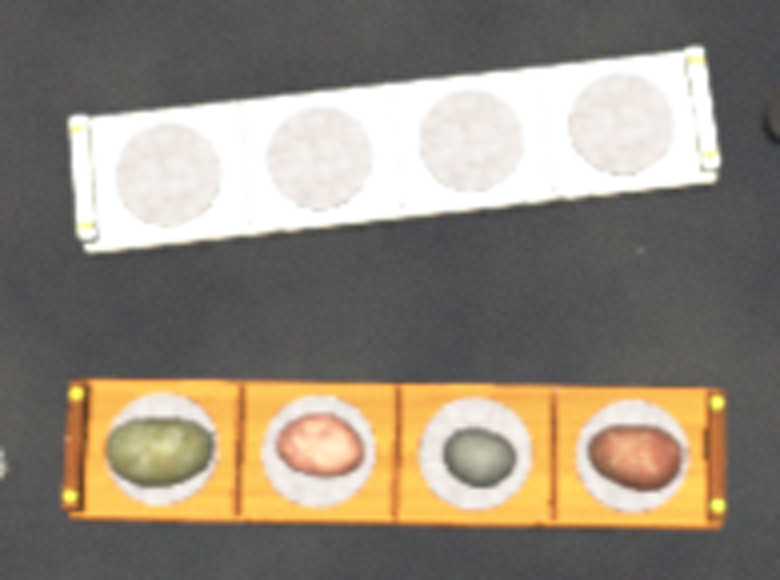

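The crop confirms the choice: olive, pink, blue-grey and red sit on the brown rack, and the white rack is empty. I'll take a wrist look from above to refine.

```bash
python3 - <<'E'
from h import *
move_ptp([0.50,0.03,0.33],[1,0,0,0])
print(current_clock(), current_position())
c=capture("wrist"); cv2.imwrite("pics/w1.png",c["image"]); print(c["R"].round(3),(-c["R"].T@c["t"]).round(3))
import pickle; pickle.dump(c,open("w1.pkl","wb"))
c=capture("top"); cv2.imwrite("pics/t1.png",c["image"])
E
```

```text
3.4583 [0.50011235 0.02929468 0.32985095]
[[ 1.    -0.     0.   ]
 [-0.001 -0.958  0.288]
 [ 0.    -0.288 -0.958]] [0.501 0.11  0.492]
```

View pics/w1.png

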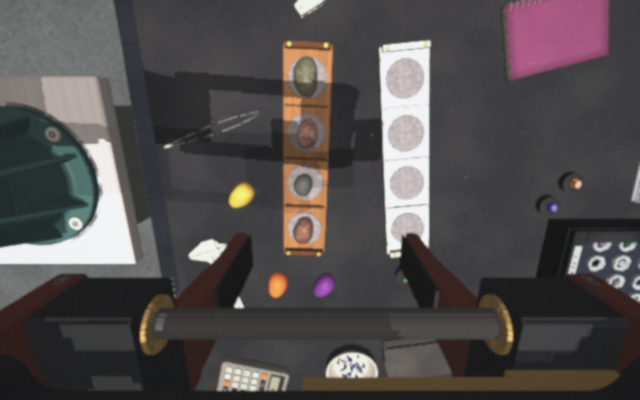

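The wrist view shows all four stones at column ~305 (rows 75, 131, 183, 229) and the white pads at column ~406. I'll fit both views.

```bash
python3 - <<'E'
from h import *
import pickle
cw=capture("wrist")
ct=capture("top"); ct["image"]=cv2.imread("pics/top0.png")
# display pads by template: dark-ish disc within white
for nm,c,roi in(("top",ct,(105,165,205,372)),("wrist",cw,(38,260,375,435))):
    g=c["image"].astype(int); r0,r1,c0,c1=roi
    gray=g.mean(-1)[r0:r1,c0:c1]
    m=((gray>140)&(gray<238)).astype(np.uint8)
    m=cv2.morphologyEx(m,cv2.MORPH_OPEN,np.ones((7,7)))
    n,l,s,ct_=cv2.connectedComponentsWithStats(m)
    for i in range(1,n):
        if s[i,4]>150:
            cnt=np.argwhere(l==i)[:,::-1]+[c0,r0]
            q=ray(c,cnt,0.014)[:,:2]; print(nm,s[i,4],ct_[i]+[c0,r0],"rng",((q.max(0)+q.min(0))/2).round(4),"mean",q.mean(0).round(4),np.ptp(q,axis=0).round(4))
for n in range(4):
    for d in silhouettes("wrist",f"stone_{n}_center")[:3]:
        m=d["region"]; q=ray(cw,np.argwhere(m)[:,::-1],0.021)[:,:2]
        w,V=np.linalg.eigh(np.cov(q.T)); a=np.degrees(np.arctan2(V[1,1],V[0,1]))%180
        print("w",n,round(d["conf"],2),d["xy"],m.sum(),"ctr",q.mean(0).round(4),(4*np.sqrt(w)).round(4),"ang",round(a))
for n in("packing_rack","display_rack"):
    for d in silhouettes("wrist",n)[:2]:
        m=d["region"];print(n,round(d["conf"],2),d["xy"],cv2.minAreaRect(ray(cw,np.argwhere(m)[:,::-1],0.013)[:,:2].astype(np.float32)*1000))
# own stone segmentation in top: colour distance from pad/wood by height in depth & saturation
im=ct["image"]; hsv=cv2.cvtColor(im,cv2.COLOR_BGR2HSV)
for n,(u,v) in {1:(230,213),3:(270,211),2:(311,214),0:(349,213)}.items():
    win=im[v-14:v+15,u-17:u+18]; big=cv2.resize(win,None,fx=8,fy=8,interpolation=cv2.INTER_CUBIC)
    mask=np.full(big.shape[:2],cv2.GC_PR_BGD,np.uint8); cv2.ellipse(mask,(140,116),(100,75),0,0,360,cv2.GC_PR_FGD,-1); cv2.circle(mask,(140,116),35,cv2.GC_FGD,-1)
    mask[:12]=mask[-12:]=0;mask[:,:8]=mask[:,-8:]=0
    cv2.grabCut(big,mask,None,np.zeros((1,65)),np.zeros((1,65)),5,cv2.GC_INIT_WITH_MASK)
    p=np.argwhere((mask==1)|(mask==3))[:,::-1]/8-0.44+[u-17,v-14]
    q=ray(ct,p,0.021)[:,:2];w,V=np.linalg.eigh(np.cov(q.T)); print("grab",n,q.mean(0).round(4),(4*np.sqrt(w)).round(4),round(np.degrees(np.arctan2(V[1,1],V[0,1]))%180))
E
```

```text
wrist 1352 [404.59393491  77.8535503 ] rng [0.6173 0.1566] mean [0.6172 0.1565] [0.0587 0.0564]
wrist 1165 [405.57424893 132.8111588 ] rng [0.6248 0.0763] mean [0.6247 0.077 ] [0.0585 0.0579]
wrist 1012 [406.55237154 182.33596838] rng [ 0.6324 -0.0019] mean [ 0.6323 -0.0021] [0.0581 0.0569]
wrist 689 [406.57764877 224.57619739] rng [ 0.6395 -0.0769] mean [ 0.638  -0.0759] [0.0588 0.0475]
w 0 0.86 [303.4, 227.7] 441 ctr [ 0.4614 -0.0821] [0.033  0.0523] ang 80
w 0 0.77 [326.2, 284.0] 375 ctr [ 0.4956 -0.1874] [0.0349 0.0501] ang 62
w 0 0.71 [276.8, 280.9] 348 ctr [ 0.4124 -0.187 ] [0.0306 0.0531] ang 75
w 1 0.97 [303.2, 76.8] 782 ctr [0.47   0.1585] [0.036  0.0547] ang 89
w 1 0.61 [304.0, 228.2] 444 ctr [ 0.461  -0.0827] [0.0336 0.0519] ang 77
w 2 0.63 [302.5, 183.4] 368 ctr [ 0.4619 -0.0023] [0.0315 0.0397] ang 70
w 3 0.93 [306.8, 133.7] 449 ctr [0.4707 0.0769] [0.0316 0.042 ] ang 77
w 3 0.47 [312.3, 224.9] 362 ctr [ 0.4652 -0.0721] [0.0528 0.0752] ang 169
packing_rack 0.72 [305.4, 151.6] ((466.8076477050781, 36.883697509765625), (339.0800476074219, 72.26171875), 87.7600326538086)
packing_rack 0.53 [303.8, 181.7] ((462.0132141113281, -4.648460388183594), (36.39171600341797, 28.45169448852539), 63.38853073120117)
display_rack 0.65 [404.8, 137.2] ((626.3844604492188, 35.21073913574219), (74.58555603027344, 339.43701171875), 4.99025821685791)
grab 1 [0.4691 0.1538] [0.0375 0.0542] 90
grab 3 [0.4698 0.0729] [0.0336 0.0464] 79
grab 2 [ 0.4621 -0.0068] [0.0323 0.0393] 74
grab 0 [ 0.4604 -0.0858] [0.0357 0.0498] 79
```

```bash
python3 - <<'E'
from h import *
ct=capture("top"); ct["image"]=cv2.imread("pics/top0.png")
g=ct["image"].min(-1); g4=cv2.resize(g[100:170,200:380],None,fx=4,fy=4,interpolation=cv2.INTER_CUBIC)
m=cv2.inRange(cv2.GaussianBlur(g4,(0,0),3),150,236)
m=cv2.morphologyEx(m,cv2.MORPH_OPEN,cv2.getStructuringElement(2,(41,41)))
n,l,s,cc=cv2.connectedComponentsWithStats(m)
C=[]
for i in range(1,n):
    p=np.argwhere(l==i)[:,::-1]/4-.375+[200,100]; q=ray(ct,p,.014)[:,:2]; print(s[i,4],((q.max(0)+q.min(0))/2).round(4),q.mean(0).round(4),np.ptp(q,axis=0).round(4))
E
```

```text
2964 [ 0.6488 -0.0873] [ 0.6493 -0.0878] [0.0311 0.0359]
3502 [ 0.6394 -0.0103] [ 0.6402 -0.0107] [0.035  0.0404]
6193 [0.6232 0.0734] [0.6254 0.0738] [0.0532 0.0498]
5362 [0.6164 0.1543] [0.6193 0.1548] [0.0531 0.044 ]
1710 [ 0.622  -0.0818] [ 0.6219 -0.0818] [0.0241 0.0258]
```

```bash
cat >> h.py <<'E'
A=np.radians(5.0); DC=np.array([0.6275,0.035])
def q(deg): h=np.radians(deg)/2; return [np.cos(h),np.sin(h),0,0]
def slot(s): return DC+s*np.array([-np.sin(A),np.cos(A)])
def pick(xy,deg,z=0.0158,op=0.066):
    move_gripper(op)
    move_ptp([*xy,0.09],q(deg))
    hit=servo_line([*xy,0.03],rate=0.12,contact_N=8)
    hit2=servo_line([*xy,z],rate=0.05,contact_N=8)
    p0=current_position(); move_gripper(0.0); g=current_finger_gap()
    print("pick",hit,hit2,np.round(p0,4),"gap",round(g,4),"t",current_clock())
    servo_line([*xy,0.08],rate=0.12)
    print("lift gap",round(current_finger_gap(),4))
def place(xy,deg=5,z=0.0163):
    move_ptp([*xy,0.08],q(deg))
    h=servo_line([*xy,0.03],rate=0.12,contact_N=10)
    h2=servo_line([*xy,z],rate=0.04,contact_N=6)
    p=current_position(); g=current_finger_gap()
    move_gripper(g+0.024); 
    servo_line([*xy,0.09],rate=0.12)
    print("place",h,h2,np.round(p,4),"gap",round(g,4),"F",np.round(current_force(),1),"t",current_clock())
E
python3 - <<'E'
from h import *
pick([.4695,.1563],0)
c=capture("wrist"); cv2.imwrite("pics/w2.png",c["image"])
E
```

```text
pick False False [0.4692 0.1563 0.0155] gap 0.0339 t 7.3167
lift gap 0.0338
```

View pics/w2.png

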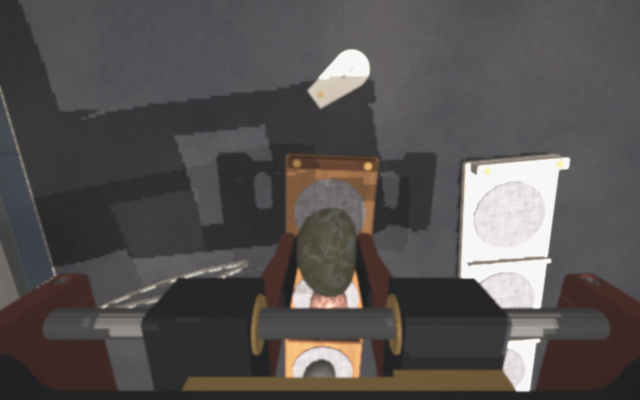

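The olive stone is held level between the fingers at about (327,250), with a 34 mm gap against its 35 mm width. I'll place it and check.

```bash
python3 - <<'E'
from h import *
s=slot(-.12); place(s)
move_ptp([s[0]-.02,s[1]-.03,.2],q(5))
c=capture("wrist"); cv2.imwrite("pics/w3.png",c["image"]); print(current_clock())
E
```

```text
place False False [ 0.6378 -0.0846  0.0161] gap 0.0334 F [-0.6  0.1  0.2] t 11.5833
12.1667
```

View pics/w3.png

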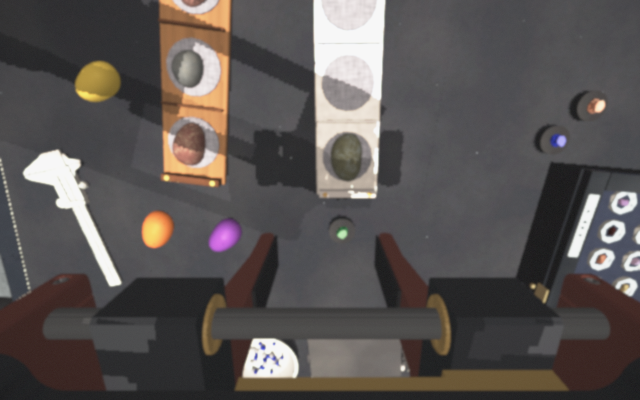

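The olive stone now lies on the rightmost pad at (346,157). I'll zoom in to measure the centring and refine the remaining stones.

```bash
python3 - <<'E'
from h import *
c=capture("wrist"); 
cv2.imwrite("pics/w3c.png",cv2.resize(c["image"][30:210,150:400],None,fx=3,fy=3,interpolation=cv2.INTER_CUBIC))
for n in range(4):
    for d in silhouettes("wrist",f"stone_{n}_center")[:2]:
        m=d["region"]; p=ray(c,np.argwhere(m)[:,::-1],0.021)[:,:2]
        w,V=np.linalg.eigh(np.cov(p.T)); print(n,round(d["conf"],2),d["xy"],p.mean(0).round(4),(4*np.sqrt(w)).round(4),round(np.degrees(np.arctan2(V[1,1],V[0,1]))%180))
for uv in [(348,82),(348,157)]: print(ray(c,uv,.014).round(4))
E
```

```text
0 0.93 [97.7, 84.4] [ 0.3671 -0.0255] [0.0358 0.0507] 30
0 0.77 [156.4, 229.5] [ 0.4174 -0.1894] [0.0359 0.053 ] 67
1 0.62 [347.6, 155.9] [ 0.6381 -0.0814] [0.0366 0.0563] 94
2 0.83 [191.1, 68.6] [ 0.463  -0.0038] [0.0333 0.0377] 77
3 0.57 [193.4, 3.5] [0.4704 0.0569] [0.0065 0.0222] 6
3 0.32 [189.5, 66.4] [ 0.463  -0.0037] [0.0336 0.0375] 72
[[ 0.6315 -0.0019  0.014 ]]
[[ 0.6403 -0.0824  0.014 ]]
```

View pics/w3c.png

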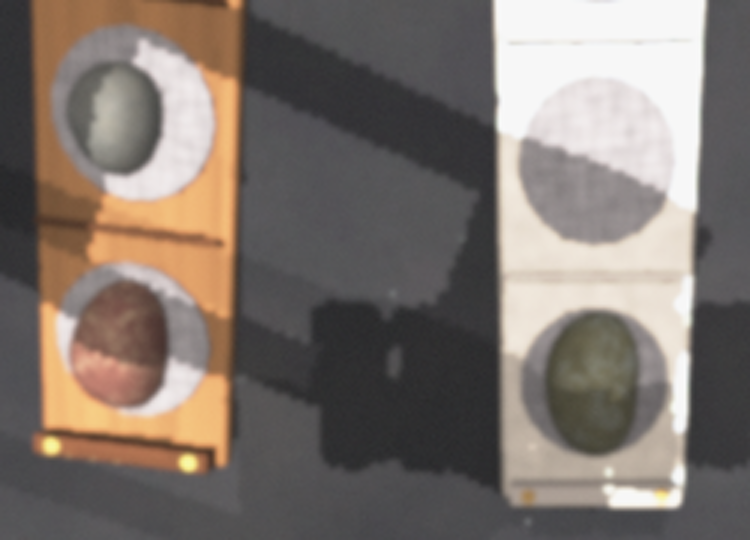

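The olive stone is centred to about 1 mm: in the crop the stone is at column 592 and the pad at 595. I'll shift x by +1 mm for the rest and do the pink stone next.

```bash
sed -i 's/DC=np.array(\[0.6275/DC=np.array([0.6285/' h.py; python3 - <<'E'
from h import *
pick([.4703,.0750],-11)
c=capture("wrist"); cv2.imwrite("pics/w4.png",c["image"])
if .026<current_finger_gap()<.036:
    place(slot(-.04)); s=slot(-.04)
    move_ptp([s[0]-.1,s[1]-.03,.2],q(0))
    c=capture("wrist"); cv2.imwrite("pics/w5.png",c["image"]); print(current_clock())
E
python3 -c "
import cv2;a=cv2.imread('pics/w4.png');b=cv2.imread('pics/w5.png');cv2.imwrite('pics/w45.png',cv2.resize(cv2.vconcat([a,b]),(640,600) and None,fx=.75,fy=.75))"
```

```text
pick False False [0.47   0.075  0.0156] gap 0.0303 t 15.575
lift gap 0.0304
place False True [ 0.6321 -0.0049  0.0159] gap 0.0303 F [-0.4 -0.3 -0.2] t 19.3917
20.1
```

View pics/w45.png

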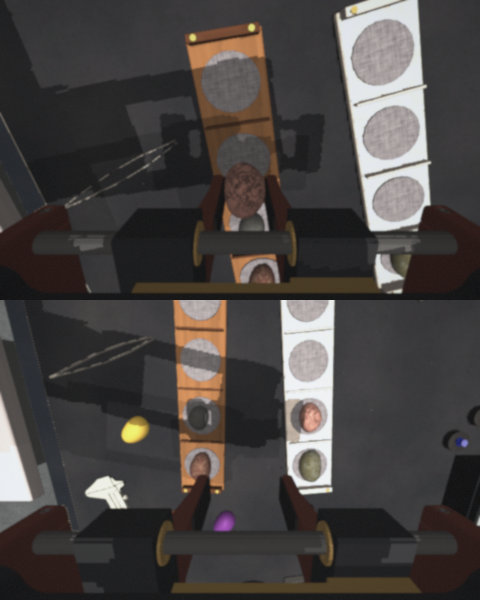

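The top half shows the pink stone held level. The bottom half shows it on the second pad from the right, possibly slightly off to +x. I'll zoom in before continuing.

```bash
python3 - <<'E'
import cv2
b=cv2.imread('pics/w5.png'); cv2.imwrite('pics/w5c.png',cv2.resize(b[120:270,230:460],None,fx=3.4,fy=3.4,interpolation=cv2.INTER_CUBIC))
E
```

```text
(no output)
```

View pics/w5c.png

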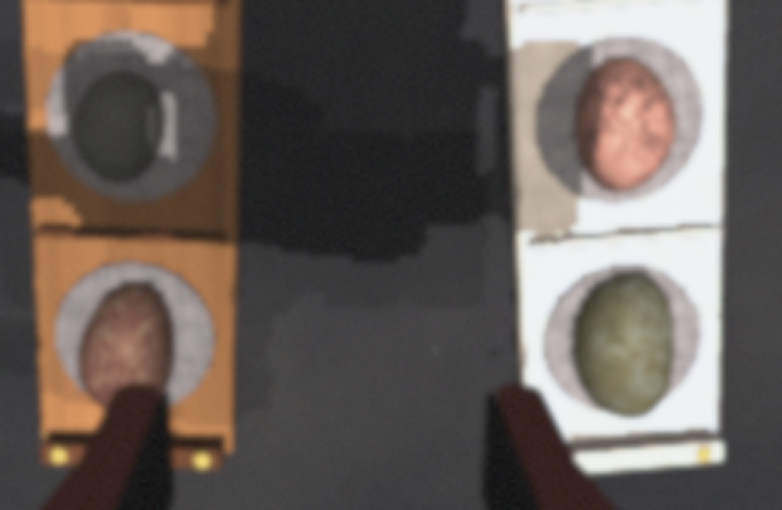

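The pink stone is about 7 px (2.5 mm) right of the pad centre in the image, which the oblique view of the dome accounts for. Next are blue-grey and then jasper.

```bash
python3 - <<'E'
from h import *
pick([.4625,-.0047],-17)
c=capture("wrist"); cv2.imwrite("pics/w6.png",c["image"])
if .023<current_finger_gap()<.034:
    place(slot(.04))
    move_ptp([.53,-.05,.2],q(0))
    c=capture("wrist"); cv2.imwrite("pics/w7.png",c["image"]); print(current_clock())
E
python3 -c "
import cv2;a=cv2.imread('pics/w6.png');b=cv2.imread('pics/w7.png');cv2.imwrite('pics/w67.png',cv2.resize(cv2.vconcat([a,b]),None,fx=.75,fy=.75))"
```

```text
pick False False [ 0.4622 -0.0046  0.0155] gap 0.0281 t 22.8917
lift gap 0.0277
place False True [0.625  0.0748 0.0159] gap 0.0276 F [-0.5  0.3  0.2] t 26.7083
27.55
```

View pics/w67.png

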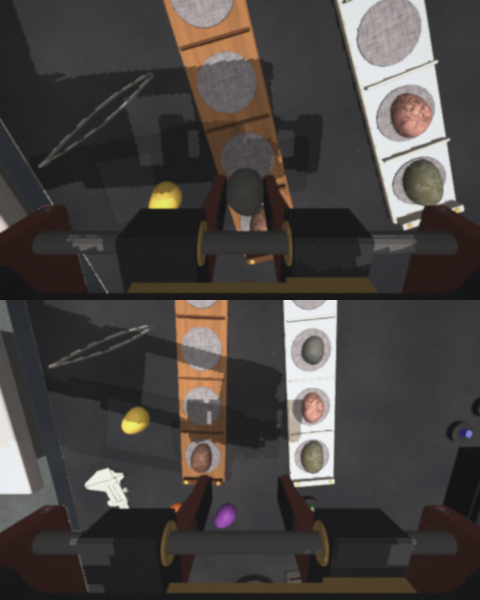

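The blue-grey stone is on the third pad from the right (bottom half, about (313,349)), and the jasper is still at (202,457). Jasper next.

```bash
python3 - <<'E'
from h import *
pick([.461,-.084],-11)
if .028<current_finger_gap()<.038:
    place(slot(.12))
    s=slot(0)
    move_ptp([s[0],s[1]-.06,.28],q(5))
    c=capture("wrist"); cv2.imwrite("pics/w8.png",c["image"]); print(current_clock())
E
```

```text
pick False False [ 0.4607 -0.0839  0.0156] gap 0.0317 t 30.3333
lift gap 0.0317
place False True [0.6181 0.1546 0.0159] gap 0.0317 F [-0.7  0.2 -0.8] t 34.45
35.525
```

View pics/w8.png

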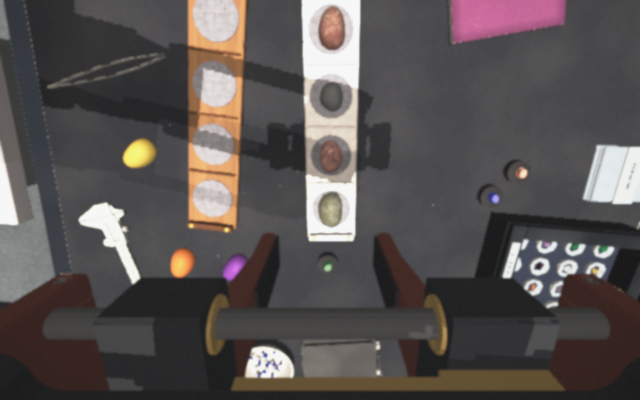

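All four stones are placed (column ~331, rows 27, 96, 155, 209). I'll move the arm clear and check centring and flatness from close up and from the top.

```bash
python3 - <<'E'
from h import *
w=cv2.imread('pics/w8.png')
move_ptp([0.25,-0.5,0.25],q(-60))
c=capture("top"); P=cloud(c)
a=cv2.resize(w[0:245,270:400],None,fx=2.4,fy=2.4,interpolation=cv2.INTER_CUBIC)
b=cv2.resize(c["image"][105:165,200:376],None,fx=2.7,fy=2.7,interpolation=cv2.INTER_CUBIC)
cv=np.zeros((588,800,3),np.uint8); cv[:a.shape[0],:a.shape[1]]=a; cv[:b.shape[0],320:320+b.shape[1]]=b[:,:480]
cv2.imwrite("pics/fin.png",cv)
for n,s in ((1,-.12),(3,-.04),(2,.04),(0,.12)):
    p=slot(s); m=(np.hypot(P[...,0]-p[0],P[...,1]-p[1])<.03)&(P[...,2]>.021)
    print(n,"target",p.round(4),"cloud mid",P[m][:,:2].mean(0).round(4),"topz",np.percentile(P[m][:,2],98).round(4),"npx",m.sum())
    for d in silhouettes("top",f"stone_{n}_center")[:2]:
        x=ray(c,np.argwhere(d["region"])[:,::-1],.021)[:,:2].mean(0); print("   sil",round(d["conf"],2),x.round(4))
print(current_clock())
E
```

```text
1 target [ 0.639  -0.0845] cloud mid [ 0.636 -0.086] topz 0.0344 npx 331
   sil 0.68 [ 0.6382 -0.0853]
   sil 0.6 [0.4701 0.152 ]
3 target [ 0.632  -0.0048] cloud mid [ 0.6291 -0.0077] topz 0.035 npx 242
   sil 0.52 [ 0.6305 -0.0068]
2 target [0.625  0.0748] cloud mid [0.6229 0.0706] topz 0.036 npx 189
   sil 0.53 [0.6254 0.0709]
0 target [0.618  0.1545] cloud mid [0.6159 0.1492] topz 0.0377 npx 288
   sil 0.85 [ 0.4093 -0.1959]
   sil 0.81 [ 0.3572 -0.0289]
37.95
```

View pics/fin.png

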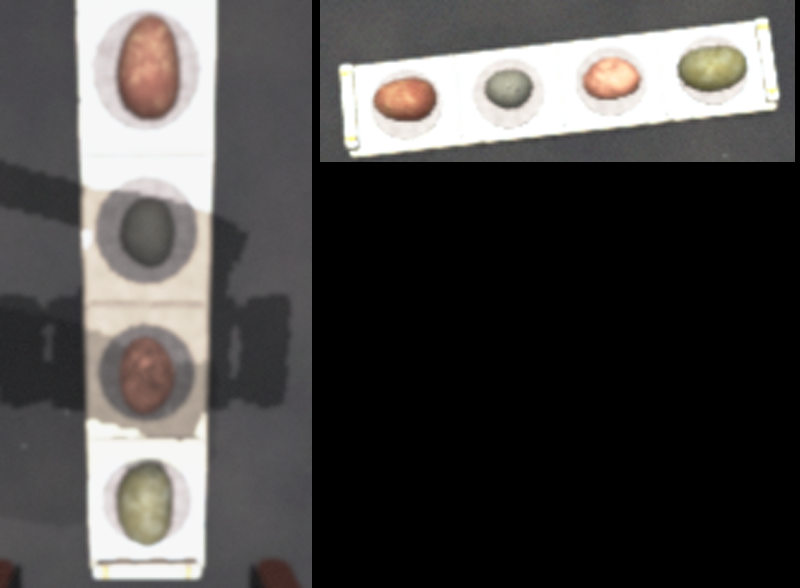

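Stone top heights are 34.4, 35.0, 36.0 and 37.7 mm, matching 14 mm plus each stone's thickness, so all four lie flat. They sit within about 3 mm of the pad centres in both views, and the arm is clear.

```bash
python3 -c "
from bench import *
close_job(); print(current_clock())"
```

```text
the job is handed in; nothing more can be done
the job is handed in; nothing more can be done
```

The four stones are in the white display rack in reversed order, and I handed the job in at about 38 s of the 88 s allowed. From left to right the row now reads jasper, blue-grey, rhodonite, labradorite. In the packing rack it was labradorite, rhodonite, blue-grey, jasper.

**Last checks:**
- **Flat:** the stone tops measured 34.4, 35.0, 36.0 and 37.7 mm, which matches the 14 mm pad height plus each stone's thickness.
- **Centred:** in the close-up wrist and top views each stone sits within about 3 mm of its pad's centre, once the slanted view is allowed for.
- **Clear:** the arm was away from everything before handing in, and the purple, orange and yellow look-alikes were not touched.

**Checks that disagreed or failed:**
- The top and wrist cameras differed by about 4 mm left to right, so I used the average of the two.
- In the final top view, the stone detector missed the jasper, finding only look-alikes. It also gave a false second hit for labradorite on the emptied packing rack.

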